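Clamp a sharpening stone in its spring-jaw holder

ROBOT

A 6-joint arm with a two-finger parallel gripper is mounted at the origin on the work surface. World frame = base frame: x ahead of the robot, y to its left, z up, the work surface at z = 0. Lengths are in m, angles in rad, forces in N, time in s.
With the tool pointing down it reaches from about 0.375 to 0.975 m from the base axis. Payload 3.8 kg.
Tool frame: the origin (TCP) lies at the very end of the fingers, on their centre line; the grasp point (between the pads) lies 19 mm behind it; z points along the fingers, y is the direction in which the jaws open and shut (so a half turn about z gives the same grasp; the last joint's range is limited). The gripper opens to 85 mm and grips with 20 to 120 N. Pads are 22 mm wide; open, the fingers measure 114 mm over their backs; the gripper's body (76 mm by 85 mm) begins 54 mm behind the grasp point. The pads swing forward as they close: fully open they stand 13 mm farther back than shut.
Start: joints at [1.213, 0.264, 1.604, -0, 1.274, -0.037], TCP at [0.213, 0.641, 0.231] pointing down, gripper open.
Joint ranges: [-2.63, 2.63], [-0.94, 2.18], [0.31, 2.57], [-1.31, 4.45], [0, 2.66], [-2.55, 2.55]. Speed limits (rad/s): [2.57, 2.57, 3.14, 3.14, 3.14, 3.14].

INTERFACE

Orientations are given as a rotation vector (axis times angle).
In Python, from workcell import read_state, read_camera, camera_info, finish_job gives the robot as it stands. The module is installed in compiled form; this text tells all that it offers.
- The arm moves only by the tool play_rows, never from a script. Its argument "motion" is a list of rows, each a list of 5 numbers: the shift along the tool's x, y, z in units of 1000 mm (1.0 is 1000 mm), then the turn about the tool's z in units of 2 pi rad (1.0 is 2 pi rad), then the finger opening in mm, from 0 to 85.4. A call has 1 to 5 rows; each row shifts and turns the commanded pose from where the row before left it, along the tool's axes as they then stand; what a row does not reach is not made up. A row lasts 1/8 s, in which the tool goes at most 62.5 mm and 10.7 degrees, less where a joint would pass 70% of its speed; a pose out of reach is approached as far as the arm can. A call with a number of a shift or a turn outside -1 to 1 is refused whole. A call with a gripper value outside its range is refused whole. The fingers move at their own pace and stop on an object; "squeeze" is the grip in N (left out, the last holds). Time passes only in rows, so rows that do not move let the fingers close. It gives the time, the measured TCP pose, the force and the opening at its end, in the units of the state.
- read_state(): the state, without advancing time (a new reading comes with each control period).
- read_camera(name): name is "scene" or "top" or "wrist"; returns the picture (384x512x3 uint8, red, green, blue); there is no depth.
- camera_info(name): a dict with "intrinsics" (3x3 intrinsics, pixels), "pose" (4x4, takes a point from camera to world coordinates). Camera axes: x right, y down, z forward; pixel columns grow to the right and rows downward; lengths in m; the calibration is good to about 2 mm. A picture is of the moment at which its call begins: read the wrist's pose just before it. camera_info takes no time and is no camera call; for the wrist camera it gives the pose at the moment of the call.
- finish_job(): hands the job in, once; it reports no verdict.
The state is a dict: "time": time; "q": joint angles; "joint_vel": joint speeds; "joint_torque": joint torques, N m; "tool_pos": TCP position; "tcp_rot": TCP orientation; "wrist_force": force on the tool from outside, world axes, zero at the start; "torque": the same for the moment, N m; "width": opening from 0.0 (shut) to 1.0 (fully open).
Only numpy, scipy, OpenCV 4.12 (cv2) and the standard library are available. Lean on these libraries where they do the work, as an engineer would, in place of code of your own. Each camera call takes 0.05 s, during which the arm holds its last target. There are 200 camera calls.

TASK

Clamp the long sharpening stone in the stone holder: press the holder's sprung jaw back with the end of the stone, lower the stone until it lies flat on the deck between the fixed lip and the jaw, centred and straight along the holder, and let go so that the spring holds it against the lip. Do not move the short stone, the jar or the brush.

Things in the scene. Friction and masses are not known exactly. Their poses are not given: they have to be found in the camera images.
- stone: the long sharpening stone, a plain grey block 150 long (its x) x 50 wide (its y) x 30 high (its z), about 0.45 kg, lying flat on the bench. Origin at the block's centre, 15 above its underside. Both ends and both faces are alike, so it may go in either way round. Grasp it across the 50 mm width.
- holder: the stone holder, fixed to the bench: dark wooden base 84 wide, on it a 46 wide steel deck, its top 28 above the bench. Origin on the deck's top, where the middle of the clamped stone lies; x runs along the holder from the fixed lip to the sprung jaw (the way the jaw is pressed back), z up. No side walls: the stone overhangs the deck by 2 each side. Spring housing behind the jaw, x = 121 to 173, 24 high over the deck.
- lip (a point): top edge of the fixed lip's inner face. The lip is a steel bar across the deck, 8 high over the deck and 12 thick, its inner face at x = -75 in the holder's frame. From it to the jaw's face the gap is 130 with the jaw shut (20 less than the stone's length) and 168 with the jaw fully back.
- jaw_face (a point): centre of the sprung jaw's face, 13.5 above the deck, moves with the jaw. The jaw is a steel block 50 wide and 20 thick whose face is flat and upright and reaches 26 above the deck (18 higher than the lip).
- jaw (a joint): how far the jaw is pressed back, m: 0 shut, 0.038 at its stop, 0.020 with the stone clamped. A spring pushes it shut with 7.5 N when shut, 10.5 N at 0.020 and 13 N at the stop; it does not stay open by itself.
- short_stone: the short stone, same grey, 100 x 40 x 24, lying flat; origin at its centre. Not wanted now; it is too short to be clamped.
- jar: a small amber glass jar with a steel lid, 56 across and 65 high, standing on the bench; origin at the centre of its underside.
- brush: a bench brush about 190 long lying on the bench, handle towards its -x; origin at its underside.
Not all that is in view belongs to the job. Leave any pink or turquoise look-alike of the stone alone.

How it is judged:
On the way:
1. the jaw is pressed back while the stone is still above the deck (value of joint jaw above 0.012 m and z of stone in the frame of holder above 0.018 m), for 0.05 s.
At the end, for the whole second after the job is handed in: The long stone lies flat on the deck (centre 12 to 17.5 mm above it, tilt under 0.06 rad), against the lip (centre within 4 mm of the holder's origin along x), within 10 mm sideways and 0.1 rad of straight, at rest, with the jaw sprung against it (jaw 16.5 to 23.5 mm back) (z of stone in the frame of holder between 0.012 and 0.0175 m and x of stone in the frame of holder between -0.004 and 0.004 m and y of stone in the frame of holder between -0.01 and 0.01 m and angle between the x axis of stone and the x axis of holder, either way round below 0.1 rad and angle between the z axis of stone and the z axis of holder, either way round below 0.06 rad and value of joint jaw between 0.0165 and 0.0235 m and linear speed of stone below 0.02 m/s); the robot touches nothing.
It fails at once if the short stone is moved by more than 30 mm (distance of short_stone from where it was at the start of the episode above 0.03 m).
It fails at once if the jar is moved by more than 30 mm (distance of jar from where it was at the start of the episode above 0.03 m).
It fails at once if the brush is moved by more than 30 mm (distance of brush from where it was at the start of the episode above 0.03 m).
It also fails if it takes over 42 s, if anything falls off the work surface, if the arm or the gripper's body presses on something with over 40 N, if the wrist force passes 120 N, or if a joint passes its speed limit or range.

## Working session

There is one attempt and no reset: what is moved stays moved. The work goes in short steps, Python scripts to look and compute and a tool call to move; the robot and the scene stay as the last step left them, time stands still between calls to the robot, and variables do not carry over. Pictures are saved under pics/ and viewed, about 8 in all and at most 12, crops included, and the job is handed in when it is done.

Besides the shell and the picture viewer there is one more tool, called after "Call:" in YAML: its name, and indented under it one key for each argument. play_rows: Moves the arm, as the interface text tells. Shifts and turns lie within -1 to 1; 1 stands for 1000 mm of shift or 2 pi rad of turn. Its arguments: {"type":"object","properties":{"motion":{"type":"array","items":{"type":"array","items":{"type":"number"}}},"squeeze":{"type":"number"}},"required":["motion"]}

```bash
mkdir -p pics
cat > h.py <<'E'
import numpy as np, cv2
from workcell import *
def snap(cam,name):
    im=read_camera(cam); cv2.imwrite(f'pics/{name}.png',cv2.cvtColor(im,cv2.COLOR_RGB2BGR)); return im
def ray(info,u,v,z):
    K=np.array(info['intrinsics']);T=np.array(info['pose'])
    d=T[:3,:3]@np.linalg.solve(K,[u,v,1.]); o=T[:3,3]
    return o+d*(z-o[2])/d[2]
def proj(info,p):
    K=np.array(info['intrinsics']);T=np.array(info['pose'])
    c=T[:3,:3].T@(np.array(p)-T[:3,3]); c=K@c; return c[:2]/c[2]
E
python3 - <<'E'
from h import *
for c in('top','scene'):
    snap(c,c); i=camera_info(c); print(c,np.round(i['intrinsics'],1).tolist(),np.round(i['pose'],3).tolist())
s=read_state(); print(s)
a=cv2.imread('pics/top.png');b=cv2.imread('pics/scene.png')
cv2.imwrite('pics/top_big.png',cv2.resize(a,(800,600),interpolation=cv2.INTER_CUBIC))
E
```

```text
top [[360.4, 0.0, 251.3], [0.0, 360.4, 189.7], [0.0, 0.0, 1.0]] [[0.003, -0.989, 0.15, 0.399], [-1.0, 0.001, 0.026, 0.108], [-0.026, -0.15, -0.988, 0.934], [0.0, 0.0, 0.0, 1.0]]
scene [[351.8, 0.0, 252.1], [0.0, 351.8, 189.0], [0.0, 0.0, 1.0]] [[-0.423, 0.776, -0.468, 1.0], [0.906, 0.353, -0.233, 0.369], [-0.015, -0.523, -0.852, 0.944], [0.0, 0.0, 0.0, 1.0]]
{'time': 0.1, 'q': array([ 1.21308481e+00,  2.64702553e-01,  1.60525960e+00, -4.13920669e-05,
        1.27370281e+00, -3.68979882e-02]), 'joint_vel': array([ 0.00050344, -0.0012901 , -0.00206117, -0.00034448,  0.0003628 ,
       -0.00105069]), 'joint_torque': array([ 6.44682514e-04, -5.16713011e+01, -3.68588555e+01, -1.60724917e-04,
        6.42051600e-03, -2.51876514e-05]), 'tool_pos': array([0.21263159, 0.63992628, 0.23005789]), 'tcp_rot': array([-0.50169663, -3.10090086,  0.00320383]), 'wrist_force': array([ 0.14821595, -0.21201992,  0.29007822]), 'torque': array([0.02238587, 0.01376181, 0.025747  ]), 'width': 1.0052194081684813}
```

View pics/top_big.png

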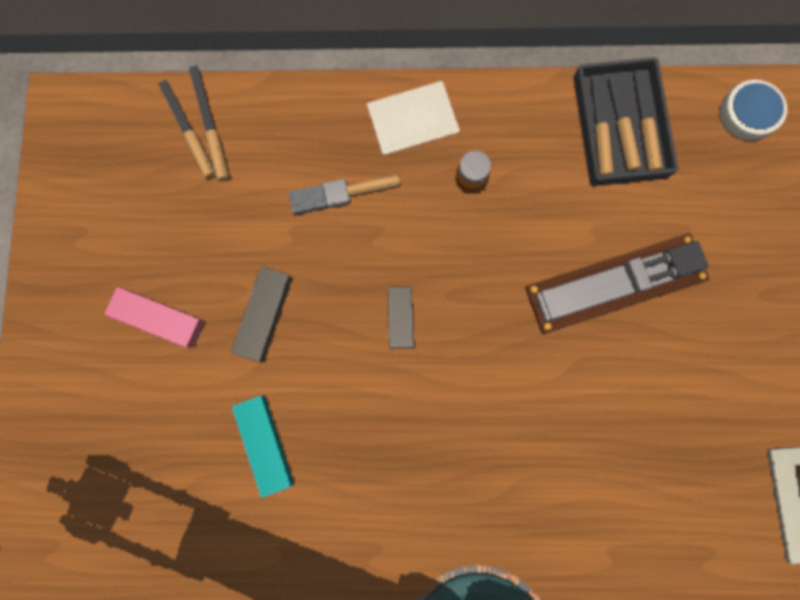

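View pics/scene.png

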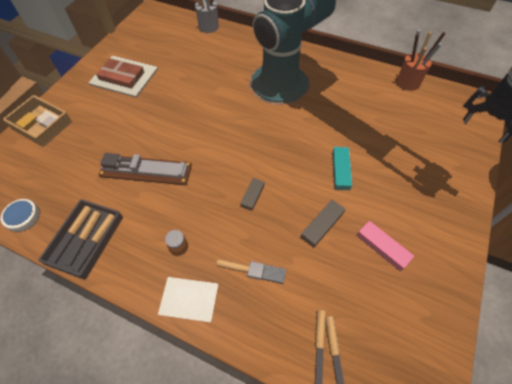

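Top view, enlarged image pixels. Things that could be taken for the stone are the long grey block (262,314), the short grey block (400,317), the pink block (153,317) and the turquoise block (262,446). By the description I choose the long grey one. The holder is at about (618,283), with its lip at the left end and its jaw and housing at the right. Next is one close crop with the stone and holder side by side.

Run:
```python
import cv2,numpy as np
a=cv2.imread('pics/top.png')
s=a[160:240,140:190]; h=a[145:220,330:460]
s=cv2.resize(s,None,fx=5,fy=5,interpolation=cv2.INTER_CUBIC); h=cv2.resize(h,None,fx=4,fy=4,interpolation=cv2.INTER_CUBIC)
c=np.zeros((400,780,3),np.uint8); c[:400,:250]=s; c[:300,260:780]=h
cv2.imwrite('pics/crop1.png',c)
```

```text
(no output)
```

View pics/crop1.png

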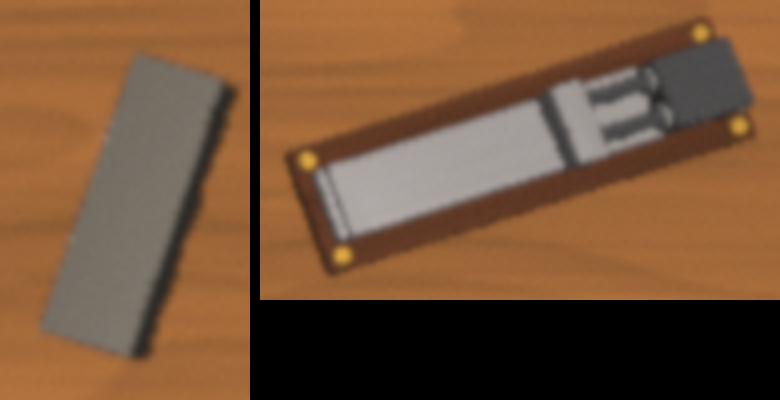

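Run:
```python
from h import *
i=camera_info('top')
f=lambda x,y,z: ray(i,140+(x+.5)/5-.5,160+(y+.5)/5-.5,z)
g=lambda x,y,z: ray(i,330+(x-260+.5)/4-.5,145+(y+.5)/4-.5,z)
P=np.array([f(*p,.03) for p in[(137,53),(225,85),(135,357),(42,328)]])
print(P.round(4)); c=P.mean(0); d=(P[0]+P[1]-P[2]-P[3])[:2]
print('stone',c,np.arctan2(d[1],d[0]),[np.linalg.norm(P[k]-P[k-1]) for k in range(4)])
L=[g(328,166,.036),g(352,238,.036)]; li=(L[0]+L[1])/2
print('lip',li)
A=[g(328,164,.028),g(540,98,.028)];B=[g(352,238,.028),g(565,168,.028)]
for X in(A,B): e=X[1]-X[0]; print(X,np.arctan2(e[1],e[0]),np.linalg.norm(e))
J=[g(555,88,.054),g(580,166,.054)];print('jaw',J)
e=(A[1]-A[0]+B[1]-B[0])[:2];e/=np.linalg.norm(e);th=np.arctan2(e[1],e[0]);print('yaw',th)
mid=(A[0]+A[1]+B[0]+B[1])[:2]/4; n=np.array([-e[1],e[0]])
o=li[:2]+.075*e; o=o+n*((mid-o)@n); print('holder',o, 'jaw x',[(j[:2]-o)@e for j in J])
H=[g(730,40,.052),g(752,102,.052)];print('hous back x',[((j[:2]-o)@e,(j[:2]-o)@n) for j in H])
from scipy.spatial.transform import Rotation as R
s=read_state();print(R.from_rotvec(s['tcp_rot']).as_matrix().round(3),s['tool_pos'])
```

```text
[[0.5869 0.3495 0.03  ]
 [0.5701 0.3034 0.03  ]
 [0.4313 0.3446 0.03  ]
 [0.4457 0.3923 0.03  ]]
stone [0.50850532 0.34745312 0.03      ] -0.2911063778129512 [np.float64(0.14752334640988102), np.float64(0.04905030182333442), np.float64(0.14473602135512814), np.float64(0.04984676275583522)]
lip [ 0.52122704 -0.11358936  0.036     ]
[array([ 0.54648424, -0.10896263,  0.028     ]), array([ 0.5887599 , -0.24414848,  0.028     ])] -1.267708751794685 0.1416419634160702
[array([ 0.49942693, -0.1222182 ,  0.028     ]), array([ 0.54376374, -0.25712361,  0.028     ])] -1.2532656675873106 0.1420042996038768
jaw [array([ 0.58958824, -0.24355163,  0.054     ]), array([ 0.54084174, -0.25578328,  0.054     ])]
yaw -1.2604779845684977
holder [ 0.54511468 -0.18469106] jaw x [np.float64(0.06962971170722919), np.float64(0.06639181768452261)]
hous back x [(np.float64(0.18354468598489115), np.float64(0.019894645259893047)), (np.float64(0.18141236294221827), np.float64(-0.020571438887341826))]
[[-0.949  0.315 -0.001]
 [ 0.315  0.949 -0.002]
 [ 0.    -0.002 -1.   ]] [0.21263159 0.63992628 0.23005789]
```

The crop confirms the plain long block, about 150x50. I move above it for a closer look.

Call:
play_rows:
  motion:
    - [-0.047,-0.023,0,-0.0047,85]
    - [-0.047,-0.023,0,0,85]
    - [-0.047,-0.023,0,0,85]
    - [-0.047,-0.023,0,0,85]
    - [-0.047,-0.023,0,0,85]

```text
time: 0.72
tool_pos: [0.4046, 0.4603, 0.2307]
tcp_rot: [-0.456, -3.108, 0.001]
wrist_force: [0.8, 0.5, -0.2]
width: 0.998
```

Call:
play_rows:
  motion:
    - [-0.047,-0.023,0,0,85]
    - [-0.047,-0.023,0,0,85]
    - [-0.044,-0.023,0,0,85]
    - [0,0,0,0,85]

```text
time: 1.23
tool_pos: [0.5183, 0.3532, 0.2306]
tcp_rot: [-0.463, -3.107, 0.002]
wrist_force: [-0.2, -0.0, 0.8]
width: 0.992
```

```bash
cat >> h.py <<'E'
from scipy.spatial.transform import Rotation as R
def to(x,y,yaw_y,z=None):
    "tool-frame deltas to put TCP at x,y,z with the tool y axis at world angle yaw_y"
    s=read_state(); M=R.from_rotvec(s['tcp_rot']).as_matrix(); p=s['tool_pos']
    a=np.arctan2(M[1,1],M[0,1]); d=(yaw_y-a+np.pi/2)%np.pi-np.pi/2
    v=M.T@(np.array([x,y,p[2] if z is None else z])-p)
    print('t',round(s['time'],2),'pos',p.round(4),'yawy',round(a,4),'F',s['wrist_force'].round(1),'w',round(s['width'],3),'-> shift',v.round(4),'turn',round(-d/2/np.pi,4))
E
python3 - <<'E'
from h import *
i=camera_info('wrist'); im=snap('wrist','w1'); to(.5085,.3475,1.28)
print(np.round(i['pose'],3).tolist(),np.round(i['intrinsics'],1).tolist())
np.save('w1.npy',i,allow_pickle=True)
E
```

```text
t 1.27 pos [0.517  0.3546 0.2306] yawy 1.2763 F [-0.4 -0.5  0.2] w 0.991 -> shift [ 0.006  -0.0093  0.    ] turn -0.0006
[[0.292, 0.908, 0.3, 0.441], [0.956, -0.277, -0.093, 0.377], [-0.001, 0.314, -0.949, 0.373], [0.0, 0.0, 0.0, 1.0]] [[330.7, 0.0, 257.2], [0.0, 330.7, 189.6], [0.0, 0.0, 1.0]]
```

View pics/w1.png

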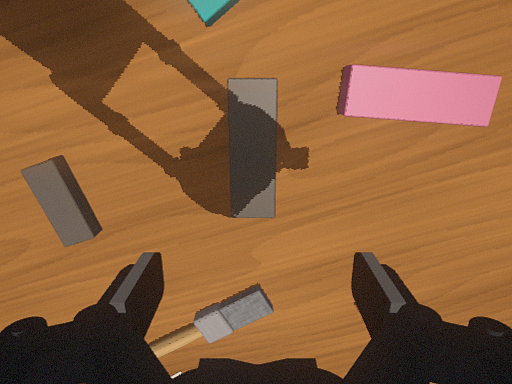

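The wrist view shows the long grey stone with corners at (228,78), (277,79), (275,217) and (232,217).

Run:
```python
from h import *
i=np.load('w1.npy',allow_pickle=True).item()
P=np.array([ray(i,*p,.03) for p in[(228.5,78),(277,78.5),(275.5,217),(230,217)]])
print(P.round(4)); c=P.mean(0); d=(P[0]+P[1]-P[2]-P[3])[:2]
a=np.arctan2(d[1],d[0]);print('stone',c,a,[np.linalg.norm(P[k]-P[k-1]).round(4) for k in range(4)])
w=(a+np.pi)%np.pi; w=(a+np.pi/2)%np.pi; print(w); to(c[0],c[1],w,.003)
```

```text
[[0.4311 0.3499 0.03  ]
 [0.4455 0.3954 0.03  ]
 [0.587  0.3533 0.03  ]
 [0.5721 0.3043 0.03  ]]
stone [0.50892588 0.35070999 0.03      ] 2.840665080587574 [np.float64(0.1481), np.float64(0.0477), np.float64(0.1476), np.float64(0.0512)]
1.269868753792677
t 1.27 pos [0.517  0.3546 0.2306] yawy 1.2763 F [-0.4 -0.5  0.2] w 0.991 -> shift [ 0.0063 -0.0059  0.2276] turn 0.001
```

Call:
play_rows:
  motion:
    - [0.0063,-0.007,0.05,0.0008,85]
    - [0,0,0.06,0,85]
    - [0,0,0.06,0,85]
    - [0,0,0.04,0,85]
    - [0,0,0.016,0,85]

```text
time: 1.9
tool_pos: [0.5048, 0.3507, 0.0019]
tcp_rot: [-0.461, -3.103, 0.006]
wrist_force: [0.2, -1.1, 0.1]
width: 0.997
```

Call:
play_rows:
  motion:
    - [0,0,0,0,85]
    - [0,0,0,0,70]
    - [0,0,0,0,55]
    - [0,0,0,0,40]
    - [0,0,0,0,40]
  squeeze: 90

```text
time: 2.52
tool_pos: [0.5096, 0.3517, 0.008]
tcp_rot: [0.463, 3.105, 0.003]
wrist_force: [-1.2, -1.1, 7.1]
width: 0.56
```

Call:
play_rows:
  motion:
    - [0,0,0,0,40]
    - [0,0,0,0,40]

```text
time: 2.78
tool_pos: [0.5096, 0.3517, 0.008]
tcp_rot: [0.463, 3.105, 0.003]
wrist_force: [-1.4, -2.0, 8.0]
width: 0.567
```

Grip is made. Next I lift and turn toward the holder's direction.

Call:
play_rows:
  motion:
    - [0,0,-0.03,0,40]
    - [0,0,-0.04,0.028,40]
    - [0,0,-0.04,0.028,40]
    - [0,0,-0.04,0.028,40]
    - [0,0,-0.04,0.028,40]

```text
time: 3.4
tool_pos: [0.5074, 0.3506, 0.196]
tcp_rot: [-1.514, -2.752, 0.002]
wrist_force: [0.1, 0.5, -6.0]
width: 0.562
```

Call:
play_rows:
  motion:
    - [0,0,0,0.028,40]
    - [0,0,0,0.0135,40]
    - [0,0,0,0,40]

```text
time: 3.78
tool_pos: [0.5075, 0.3507, 0.1948]
tcp_rot: [-1.851, -2.538, 0.002]
wrist_force: [-0.2, -0.1, -5.8]
width: 0.568
```

```bash
python3 -c "
from h import *
to(.44,-.28,.31,.2)"
```

```text
t 3.77 pos [0.5075 0.3507 0.1948] yawy 0.3108 F [-0.2 -0.1 -5.8] w 0.568 -> shift [-0.5798 -0.2572 -0.0047] turn 0.0001
```

Call:
play_rows:
  motion:
    - [-0.05,-0.022,0,0,40]
    - [-0.053,-0.0235,0,0,40]
    - [-0.053,-0.0235,0,0,40]
    - [-0.053,-0.0235,0,0,40]
    - [-0.053,-0.0235,0,0,40]

```text
time: 4.4
tool_pos: [0.4768, 0.0645, 0.195]
tcp_rot: [1.849, 2.54, -0.0]
wrist_force: [1.7, -0.6, -5.4]
width: 0.565
```

Call:
play_rows:
  motion:
    - [-0.053,-0.0235,0,0,40]
    - [-0.053,-0.0235,0,0,40]
    - [-0.053,-0.0235,0,0,40]
    - [-0.053,-0.0235,0,0,40]
    - [-0.053,-0.0235,0,0,40]

```text
time: 5.03
tool_pos: [0.4457, -0.2236, 0.1952]
tcp_rot: [1.85, 2.539, 0.001]
wrist_force: [2.2, 0.2, -5.2]
width: 0.563
```

Call:
play_rows:
  motion:
    - [-0.053,-0.0235,0,0,40]
    - [0,0,0,0,40]
    - [0,0,0,0,40]

```text
time: 5.4
tool_pos: [0.4397, -0.2793, 0.1947]
tcp_rot: [-1.851, -2.536, -0.001]
wrist_force: [0.6, 0.2, -5.8]
width: 0.567
```

Run:
```python
from h import *
to(.44,-.28,.31,.2)
i=camera_info('wrist'); im=snap('wrist','w2')
np.save('w2.npy',i,allow_pickle=True)
```

```text
t 5.4 pos [ 0.4397 -0.2793  0.1947] yawy 0.3096 F [ 0.6  0.2 -5.8] w 0.567 -> shift [-0.0007  0.0001 -0.0053] turn -0.0001
```

View pics/w2.png

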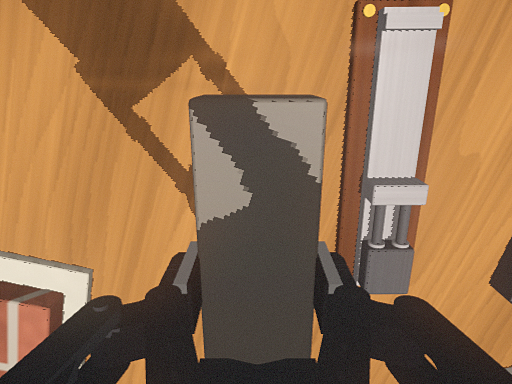

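Run:
```python
import cv2,numpy as np
a=cv2.imread('pics/w2.png')
r=lambda x0,x1,y0,y1: cv2.resize(a[y0:y1,x0:x1],None,fx=5,fy=5,interpolation=cv2.INTER_CUBIC)
c=np.zeros((600,800,3),np.uint8)
c[:300,:550]=r(345,455,0,60); c[300:600,:450]=r(350,440,165,225)
c[300:450,450:800]=r(185,255,90,120); c[450:600,450:800]=r(265,335,90,120)
cv2.imwrite('pics/crop2.png',c)
```

```text
(no output)
```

View pics/crop2.png

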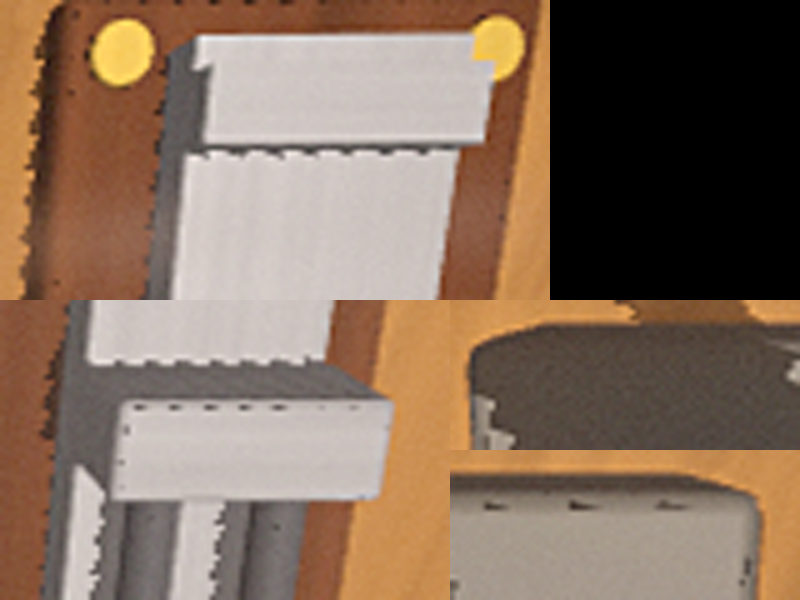

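Run:
```python
from h import *
i=np.load('w2.npy',allow_pickle=True).item()
q=lambda u,v,z: ray(i,u-.4,v-.4,z)[:2]
DL=[q(382,31,.028),q(367.6,177,.028)];DR=[q(436.8,30,.028),q(415.6,177,.028)]
for X in(DL,DR): e=X[1]-X[0]; print('edge yaw',np.arctan2(e[1],e[0]))
e=DL[1]-DL[0]+DR[1]-DR[0]; e/=np.linalg.norm(e); n=np.array([-e[1],e[0]]); th=np.arctan2(e[1],e[0])
f=lambda P:((P@e).round(4),(P@n).round(4))
mid=np.mean([f(p)[1] for p in DL+DR])
print('yaw',th,'deck y',[f(p)[1]-mid for p in DL+DR])
for nm,u,v,z in[('lipL',385.6,28.2,.036),('lipR',441.6,28.2,.036),('lipbotL',382,31,.028),('lipbotR',436,30,.028),('jawL',374,185.2,.054),('jawR',428.6,185.2,.054),('jbackL',372,204.4,.054),('jbackR',426,204.4,.054),('jbotL',367.6,177.4,.028),('jbotR',415.6,177.4,.028)]:
    a,b=f(q(u,v,z)); print(nm,a,round(b-mid,4))
print('TCP along',f(np.array([.4397,-.2793])),'e',e,'n',n,'mid',mid)
for nm,u,v,z in[('endtop',258,101,.2167),('endbot',258,95,.1867)]: print(nm,f(q(u,v,z)))
S=[q(192,110,.2167),q(203,350,.2167),q(326,110,.2167),q(312,350,.2167)]
print('stone yaw',[np.arctan2(*(S[k+1]-S[k])[::-1]) for k in(0,2)],'y',[f(p)[1] for p in S])
```

```text
edge yaw -1.2529878771800038
edge yaw -1.2515072225757558
yaw -1.252245360726392 deck y [np.float64(-0.0232), np.float64(-0.023299999999999987), np.float64(0.0232), np.float64(0.023300000000000043)]
lipL 0.2822 -0.0232
lipR 0.2827 0.0231
lipbotL 0.2833 -0.0232
lipbotR 0.2829 0.0226
jawL 0.4126 -0.0258
jawR 0.413 0.0233
jbackL 0.431 -0.0258
jbackR 0.4315 0.0237
jbotL 0.4128 -0.0233
jbotR 0.4132 0.0234
TCP along (np.float64(0.403), np.float64(0.3301)) e [ 0.31319076 -0.94969024] n [0.94969024 0.31319076] mid 0.4604
endtop (np.float64(0.3295), np.float64(0.3311))
endbot (np.float64(0.3286), np.float64(0.3311))
stone yaw [np.float64(-1.2769739257842572), np.float64(-1.2572053372762484)] y [np.float64(0.3075), np.float64(0.3049), np.float64(0.3553), np.float64(0.3548)]
```

Run:
```python
from h import *
e=np.array([.31319,-.94969]);n=np.array([.94969,.31319])
p=.3267*e+.4599*n; print(p); to(p[0],p[1],.3206,.049)
p=.3577*e+.4599*n; print('final tcp',p)
```

```text
[ 0.5390816  -0.16622764]
t 5.45 pos [ 0.4399 -0.2787  0.1947] yawy 0.3108 F [ 0.5  1.5 -5.5] w 0.559 -> shift [0.0765 0.1289 0.1458] turn -0.0016
final tcp [ 0.54879049 -0.19566803]
```

Call:
play_rows:
  motion:
    - [0.026,0.043,0,-0.0017,40]
    - [0.026,0.043,0,0,40]
    - [0.0245,0.0429,0.02,0,40]
    - [0,0,0.04,0,40]
    - [0,0,0.03,0,40]

```text
time: 6.08
tool_pos: [0.5387, -0.1636, 0.1037]
tcp_rot: [-1.831, -2.551, 0.001]
wrist_force: [0.1, -0.1, -5.9]
width: 0.569
```

Call:
play_rows:
  motion:
    - [0,0,0.025,0,40]
    - [0,0,0.01,0,40]
    - [0,0,0,0,40]

```text
time: 6.45
tool_pos: [0.5386, -0.1656, 0.0699]
tcp_rot: [-1.835, -2.548, 0.001]
wrist_force: [-0.5, 0.7, -5.1]
width: 0.564
```

```bash
python3 -c "
from h import *
to(.5391,-.1662,.3206,.049)"
```

```text
t 6.45 pos [ 0.5386 -0.1656  0.0699] yawy 0.3223 F [-0.5  0.7 -5.1] w 0.564 -> shift [-0.0008  0.0003  0.0209] turn 0.0003
```

Call:
play_rows:
  motion:
    - [-0.0008,0.0003,0.012,0,40]
    - [0,0,0.009,0,40]
    - [0,0,0,0,40]
    - [-0.006,0,0,0,40]
    - [-0.006,0,0,0,40]

```text
time: 7.08
tool_pos: [0.5434, -0.1781, 0.0496]
tcp_rot: [-1.839, -2.545, -0.002]
wrist_force: [-0.8, 7.7, -1.1]
width: 0.564
```

Call:
play_rows:
  motion:
    - [-0.005,0,0,0,40]
    - [-0.005,0,0,0,40]
    - [-0.004,0,0,0,40]
    - [0,0,0,0,40]

```text
time: 7.58
tool_pos: [0.5474, -0.1902, 0.0496]
tcp_rot: [-1.838, -2.543, -0.004]
wrist_force: [-1.9, 9.5, -0.6]
width: 0.563
```

Run:
```python
from h import *
to(.54879,-.19567,.3206,.049)
im=snap('scene','s2'); cv2.imwrite('pics/s2c.png',cv2.resize(cv2.cvtColor(im[130:210,80:220],4),(770,440),interpolation=cv2.INTER_CUBIC))
```

```text
t 7.58 pos [ 0.5474 -0.1902  0.0496] yawy 0.3192 F [-1.9  9.5 -0.6] w 0.563 -> shift [-0.0056 -0.0004  0.0005] turn -0.0002
```

View pics/s2c.png

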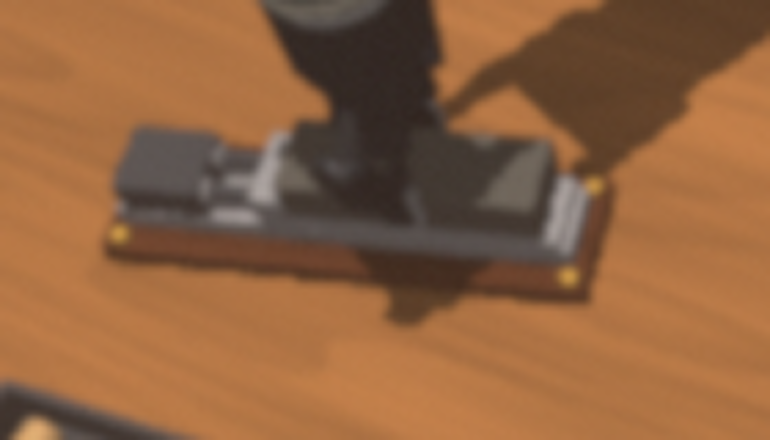

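The jaw (around (265,170) in the crop) is being pressed toward its housing. The stone is level and clear of the lip. I push on to about 28 mm and then lower.

Call:
play_rows:
  motion:
    - [-0.005,-0.0004,0,0,40]
    - [-0.005,0,0,0,40]
    - [-0.0025,0,0,0,40]
    - [0,0,0,0,40]
    - [0,0,0,0,40]

```text
time: 8.25
tool_pos: [0.5509, -0.2013, 0.0495]
tcp_rot: [-1.837, -2.543, -0.005]
wrist_force: [-1.2, 11.9, -0.2]
width: 0.563
```

Call:
play_rows:
  motion:
    - [0,0,0.003,0,40]
    - [0,0,0.003,0,40]
    - [0,0,0.003,0,40]
    - [0,0,0.002,0,40]
    - [0,0,0,0,40]

```text
time: 8.88
tool_pos: [0.5501, -0.2013, 0.0382]
tcp_rot: [-1.837, -2.542, -0.004]
wrist_force: [-2.2, 11.7, -1.0]
width: 0.566
```

```bash
python3 -c "
from h import *
to(.54879,-.19567,.3206,.036)"
```

```text
t 8.88 pos [ 0.5501 -0.2013  0.0382] yawy 0.3193 F [-2.2 11.7 -1. ] w 0.566 -> shift [0.0058 0.0005 0.0022] turn -0.0002
```

Call:
play_rows:
  motion:
    - [0,0,0.0015,0,40]
    - [0,0,0.0015,0,40]
    - [0,0,0,0,40]

```text
time: 9.25
tool_pos: [0.5502, -0.2015, 0.036]
tcp_rot: [-1.837, -2.542, -0.003]
wrist_force: [-4.8, 12.2, 5.0]
width: 0.568
```

```bash
python3 -c "
from h import *
to(.54879,-.19567,.3206,.036)
im=snap('scene','s3'); cv2.imwrite('pics/s3c.png',cv2.resize(cv2.cvtColor(im[130:210,80:220],4),(770,440),interpolation=cv2.INTER_CUBIC))"
```

```text
t 9.25 pos [ 0.5502 -0.2015  0.036 ] yawy 0.3193 F [-4.8 12.2  5. ] w 0.568 -> shift [0.006  0.0004 0.0001] turn -0.0002
```

View pics/s3c.png

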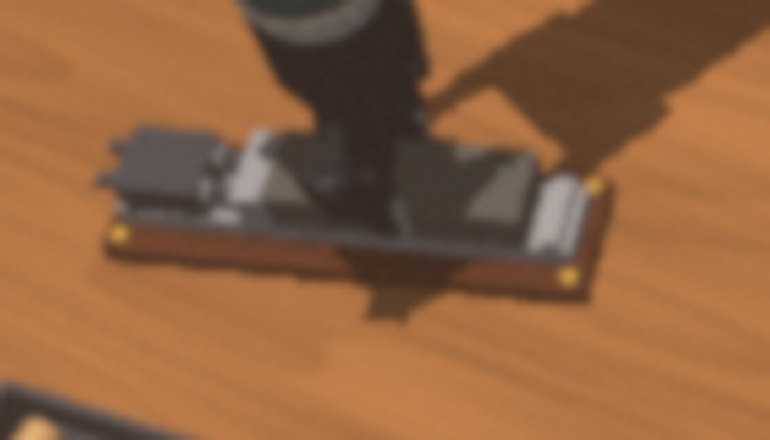

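The stone is on the deck at the predicted height (TCP z 0.036) and the vertical force has risen, with the stone's end inside the lip. I ease it back to the lip and release.

Call:
play_rows:
  motion:
    - [0.002,0,0,0,40]
    - [0.002,0,0,0,40]
    - [0.002,0,0,0,40]
    - [0,0,0,0,40]
    - [0,0,0,0,49]
  squeeze: 20

```text
time: 9.93
tool_pos: [0.5485, -0.1962, 0.0357]
tcp_rot: [-1.837, -2.543, -0.003]
wrist_force: [-3.1, 9.3, 1.0]
width: 0.573
```

Call:
play_rows:
  motion:
    - [0,0,0,0,53]
    - [0,0,0,0,60]
    - [0,0,0,0,80]
    - [0,0,0,0,80]
    - [0,0,0,0,80]

```text
time: 10.55
tool_pos: [0.5495, -0.1985, 0.0354]
tcp_rot: [1.838, 2.547, 0.0]
wrist_force: [-0.6, -0.4, 0.8]
width: 0.938
```

Call:
play_rows:
  motion:
    - [0,0,-0.03,0,80]
    - [0,0,-0.05,0,80]
    - [0,0,-0.06,0,80]
    - [0,0,-0.06,0,80]
    - [0,0,0,0,80]

```text
time: 11.18
tool_pos: [0.5533, -0.1999, 0.2428]
tcp_rot: [1.831, 2.537, 0.005]
wrist_force: [0.4, 0.4, -0.4]
width: 0.939
```

Run:
```python
from h import *
to(.54879,-.19567,.3206,.236)
i=camera_info('wrist'); im=snap('wrist','w3'); np.save('w3.npy',i,allow_pickle=True)
cv2.imwrite('pics/w3c.png',cv2.resize(cv2.cvtColor(im[20:290,150:350],4),(444,600),interpolation=cv2.INTER_CUBIC))
```

```text
t 11.18 pos [ 0.5533 -0.1999  0.2428] yawy 0.3208 F [ 0.4  0.4 -0.4] w 0.939 -> shift [ 0.0055 -0.003   0.0067] turn 0.0
```

View pics/w3c.png

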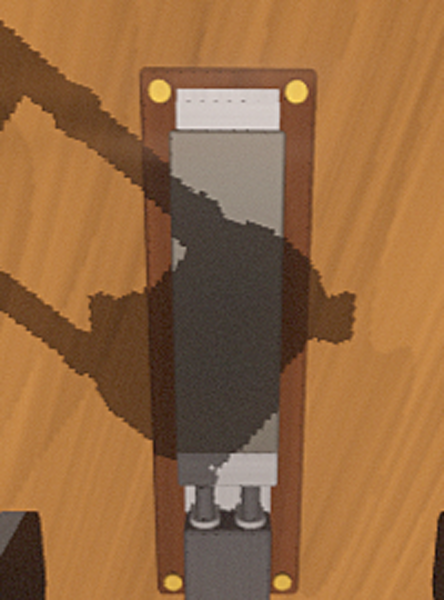

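Run:
```python
from h import *
i=np.load('w3.npy',allow_pickle=True).item()
e=np.array([.31319,-.94969]);n=np.array([.94969,.31319])
def f(x,y,z):
    p=ray(i,150+x/2.22-.3,20+y/2.222-.3,z)[:2]; return ((p@e-.3577)*1000).round(1),((p@n-.4604)*1000).round(1)
for z in(.058,): print([f(x,y,z) for x,y in[(170,131),(284,131),(278,453),(176,453)]])
print('jaw back',f(178,486,.054),f(278,486,.054),'lip outer',f(178,89,.036))
```

```text
[(np.float64(-74.7), np.float64(-24.7)), (np.float64(-74.8), np.float64(23.5)), (np.float64(74.0), np.float64(23.7)), (np.float64(73.8), np.float64(-26.0))]
jaw back (np.float64(93.7), np.float64(-25.8)) (np.float64(93.9), np.float64(24.3)) lip outer (np.float64(-92.2), np.float64(-22.3))
```

The stone's ends are at x ≈ -75 and +74 and it is about 1 mm off centre sideways. The jaw is back about 19–20 mm. I'm handing in.

```bash
python3 -c "
from h import *
print(finish_job())"
```

```text
the job is handed in; nothing more can be done
None
```

I clamped the long grey stone in the holder and handed the job in at about 11 s of the 42 s; no verdict is reported. I pressed the jaw back about 27 mm with the stone's end, above the deck and clear of the lip. I then lowered the stone flat, eased it back to the lip, let go and raised the gripper clear.

**Last checks (final wrist picture):**
- **Along the holder:** the stone's ends are at x ≈ -75 and +74 mm, so its centre is within about 0.5 mm of the origin.
- **Sideways and straightness:** it is about 1 mm off sideways and straight to about 0.01 rad.
- **Jaw:** its back edge puts it about 19–20 mm back, against the stone.
- **Robot:** the wrist force was about 0, with the gripper some 0.2 m above the deck.

**Weaker points:**
- **Holder position:** the first reading from the top camera was about 10 mm off along x. I replaced it with the wrist-camera reading, in which the lip-to-jaw gap matched the stated 130 mm.
- **Height and tilt:** I judged these only from the height where the stone met the deck (as predicted) and from how it looked. I did not measure them after release.
- **Short stone, jar and brush:** I kept the arm clear of them but did not re-measure them at the end.

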